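# Pack the forces-and-magnets kit tray

### The job

Pack the loose brass masses, the yellow stop clock and the loose bar magnet into the blue kit tray, each lying flat on the floor of the foam cut-out made for it, masses knob up and clock face up. The magnet goes in the free slot beside the one already packed, the opposite way round, so that each red end lies next to the other's blue end and they keep their strength. Leave the packed magnet and the packed cell holder where they are.

Things in the scene. Friction and masses are not known exactly. Their poses are not given: they have to be found in the camera images.
- mass_large: the larger knobbed brass mass, round, body 38 mm in diameter, 34 mm high over its knob, upright on the worktop. Origin: centre of its underside, z up. Its side is upright for at least the lowest 18 mm.
- mass_small: the smaller knobbed brass mass, round, body 30 mm in diameter, 30 mm high over its knob, upright on the worktop. Origin: centre of its underside, z up. Its side is upright for at least the lowest 15 mm.
- stop_clock: yellow digital stop clock lying face up, 68 mm (its x) x 62 mm (its y), 17 mm high. Origin: on the underside, within 3 mm of the middle, z up. Grip it across its y (62 mm) at the origin.
- magnet_loose: the loose bar magnet, half red and half blue, lying flat on the worktop: 12 mm (its x) x 75 mm (its y) x 10 mm high. Origin: centre of its underside, z up; the RED half is towards its own +y.
- foam_large_round: Fixed foam block in the blue tray, dark top over a yellow base, 128 (x) x 122 (y) x 40 mm; origin under its centre, 3 mm above the worktop. It has the larger empty round cut-out: 52 mm across, 8 mm deep, centred on the origin, floor at z = 32 mm in the block's frame. All blocks' x axes point away from the robot within 0.15 rad.
- foam_small_round: Fixed foam block in the blue tray, dark top over a yellow base, 128 (x) x 122 (y) x 40 mm; origin under its centre, 3 mm above the worktop. It has the smaller empty round cut-out: 42 mm across, 8 mm deep, centred on the origin, floor at z = 32 mm in the block's frame. A like cut-out elsewhere is filled by a fixed jar with a red lid, top 99 mm above the worktop.
- foam_square: Fixed foam block in the blue tray, dark top over a yellow base, 128 (x) x 122 (y) x 40 mm; origin under its centre, 3 mm above the worktop. It has the clock's cut-out: 82 mm (x) x 76 mm (y), 8 mm deep, floor at z = 32 mm, centred on the origin, with finger notches 32 mm wide at both y sides. The clock may lie either way round. Tray walls: 74 mm high, 60 mm or more from any block's origin.
- foam_magnets: Fixed foam block in the blue tray, dark top over a yellow base, 128 (x) x 122 (y) x 40 mm; origin under its centre, 3 mm above the worktop. Two slots along y, 20 x 86 mm, 5 mm deep (floor at z = 35 mm), centred at x = -25 mm (taken) and x = +25 mm (free), joined by a finger channel along x, 32 x 104 mm. The loose magnet's y shall point against the block's y. Open the fingers little there.
- magnet_packed: the bar magnet already packed in the nearer slot of its foam block, same size and same frame as the loose one: RED half towards its own +y, its y along the block's y. It is loose in its slot and must not be shifted.
- cell_holder: holder with one green and yellow D cell, 42 x 90 x 36 mm, already packed in its foam block in the tray, long side along the block's y, its top 71 mm above the worktop. Origin: centre of its underside. It must not be shifted.
There are look-alikes about, which are no part of the job. There is more than one size of the stop_clock; the one meant has the size given above.

How it is judged:
By the outcome, as a careful person would: the job done as asked, in the order asked, and still so for the second after the job is handed in, with the robot touching nothing.
It also fails if it takes over 109 s, if anything falls off the work surface, if the arm or the gripper's body presses on something with over 40 N, if the wrist force passes 120 N, or if a joint passes its speed limit or range.

### The arm

A 7-joint arm with a two-finger parallel gripper is mounted at the origin on a cart in front of the work surface, level with it; the furniture and walls round the work are solid. World frame = base frame: x ahead of the robot, y to its left, z up, the work surface at z = 0. Lengths are in m, angles in rad, forces in N, time in s.
With the tool pointing down it reaches from about 0.4 to 0.85 m from the base axis. Payload 10.4 kg.
Tool frame: the origin (TCP) lies at the very end of the fingers, on their centre line; the grasp point (between the pads) lies r.tcp_to_grasp behind it (r.tcp_to_grasp is the distance from the TCP to the grasp point, in m); z points along the fingers, y is the line along which they close (so a half turn about z gives the same grasp; the last joint's range is limited). The gripper opens to 87 mm and grips with 3 to 60 N. Pads are 19 mm wide; open, the fingers measure 117 mm over their backs; the gripper's body (75 mm by 190 mm) begins 51 mm behind the grasp point.
Start: joints at [-1.225, 0.332, -0.065, 1.46, 0.022, 1.35, -0.088], TCP at [0.225, 0.583, 0.223] pointing down, gripper open.
Joint ranges: [-2.6, 2.6], [-0.5, 2.12], [-1.47, 1.34], [0.16, 2.42], [-1.27, 4.41], [0.06, 2.06], [-2.6, 2.6]. Speed limits (rad/s): [2.22, 2.22, 2.79, 2.79, 3.14, 3.14, 3.14].

### API

Orientations are given as a unit quaternion [x, y, z, w].
In Python, from bench import monitor, cams, ticket, r gives the robot as it stands.
- The arm moves only by the shell command python3 -m crank 'ROWS' [OPENING] [FORCE]. ROWS is a JSON object whose one key "steps" holds a list of rows, each a list of 2 entries, a list of its own where there are three numbers: the shift along the world's x, y, z in units of 25 mm (1.0 is 25 mm), then the turn, a rotation vector about the world's x, y, z in units of 5 degrees (1.0 is 5 degrees). In form: {"steps": [[[x, y, z], [ax, ay, az]], ...]}. A call has 1 to 10 rows; each row shifts and turns the commanded pose from where the row before left it; what a row does not reach is not made up. A row lasts 1/12 s, in which the tool goes at most 41.7 mm and 7.16 degrees, less where a joint would pass 70% of its speed; a pose out of reach is approached as far as the arm can. A call is refused whole if a number of a shift passes 1 or a number of a turn 1, either way. A call with a gripper value outside its range is refused whole. OPENING is the finger opening in mm, from 0 to 87, set as the call begins (- or left out, the last holds). The fingers move at their own pace and stop on an object; FORCE is the grip in N (left out, the last holds). Time passes only in rows, so rows that do not move let the fingers close. It gives the time, the measured TCP pose, the force, the opening and the grip force at its end, in the units of the state.
- monitor.read_state(): the state, without advancing time (a new reading comes with each control period).
- cams.camera(name): name is "side" or "top"; returns a dict with "pixels" (384x512x3 uint8, blue, green, red), "z_map" (384x512 float32, m along the optical axis (not along the pixel's ray), 0 where there is no reading), "vfov" (degrees; the focal length in pixels is half the picture's height over the tangent of half this angle, whatever the lens; pixels are square), "cx", "cy" (the principal point, pixels), "T" (4x4, takes a point from camera to world coordinates). Camera axes: x right, y up, looking along -z (the intrinsics and any distortion apply to the point x, -y, -z); pixel columns grow to the right and rows downward; lengths in m; the calibration is good to about 2 mm. A picture is of the moment at which its call begins.
- ticket.close_job(): hands the job in; it is judged then, once.
The state is a dict: "time": time; "joint_positions": joint angles; "joint_vel": joint speeds; "joint_torque": joint torques, N m; "ee_pos": TCP position; "eef_rot": TCP orientation; "ft_force": force on the tool from outside, world axes, zero at the start; "torque": the same for the moment, N m; "width": finger opening in m; "grip_force": force on a finger pad.
Only numpy, scipy, OpenCV 4.12 (cv2) and the standard library are available. Lean on these libraries where they do the work, as an engineer would, in place of code of your own. Each camera call takes 0.05 s, during which the arm holds its last target. There are 200 camera calls.

## Working session

There is one attempt and no reset: what is moved stays moved. The work goes in short steps, Python scripts to look and compute and a shell command to move; the robot and the scene stay as the last step left them, time stands still between calls to the robot, and variables do not carry over. Pictures are saved under pics/ and viewed, at most 14 in all, crops included, and the job is handed in when it is done.

```bash
mkdir -p pics; ls
python3 - <<'E'
from bench import monitor,cams,r
import cv2,numpy as np
print(monitor.read_state(), r.tcp_to_grasp)
for n in("top","side"):
    c=cams.camera(n); np.savez(f"{n}0.npz",**c); print(n,c["vfov"],c["cx"],c["cy"],c.keys(),np.round(c["T"],3).tolist(),(c["z_map"]==0).mean())
    cv2.imwrite(f"pics/{n}0.png",cv2.resize(c["pixels"],(800,600),interpolation=cv2.INTER_CUBIC))
E
```

```text
pics
{'time': 0.0, 'joint_positions': array([-1.22457244,  0.33287914, -0.06467821,  1.46095923,  0.02159528,
        1.34994382, -0.08852618]), 'joint_vel': array([ 0.00064854, -0.00067276, -0.00058734,  0.00112113, -0.00080355,
       -0.00017825,  0.0010873 ]), 'joint_torque': array([-5.78284853e-04, -6.23253393e+01,  2.41983990e-02, -3.89904499e+01,
       -6.13915734e-02,  3.96101153e-02,  9.85100223e-05]), 'ee_pos': array([0.22519377, 0.5825787 , 0.22174081]), 'eef_rot': array([ 1.83381427e-01,  9.83041552e-01, -7.40416981e-04, -1.00285727e-04]), 'ft_force': array([-0.187591  ,  0.38703496,  0.81881148]), 'torque': array([ 0.02622016, -0.01070067, -0.02231046]), 'grip_force': 0.0, 'width': 0.08653314443506216} 0.0187
top 51.21251186687038 257.73069321732083 188.61290117618708 dict_keys(['pixels', 'z_map', 'vfov', 'cx', 'cy', 'T']) [[0.022, 0.984, -0.176, 0.275], [-1.0, 0.022, -0.007, -0.067], [-0.003, 0.176, 0.984, 1.372], [0.0, 0.0, 0.0, 1.0]] 0.004119873046875
side 44.07388611573509 254.505896139722 196.17625887737782 dict_keys(['pixels', 'z_map', 'vfov', 'cx', 'cy', 'T']) [[0.748, 0.496, -0.441, -0.083], [-0.663, 0.554, -0.503, -0.736], [-0.005, 0.669, 0.743, 1.044], [0.0, 0.0, 0.0, 1.0]] 0.004170735677083333
```

View pics/top0.png

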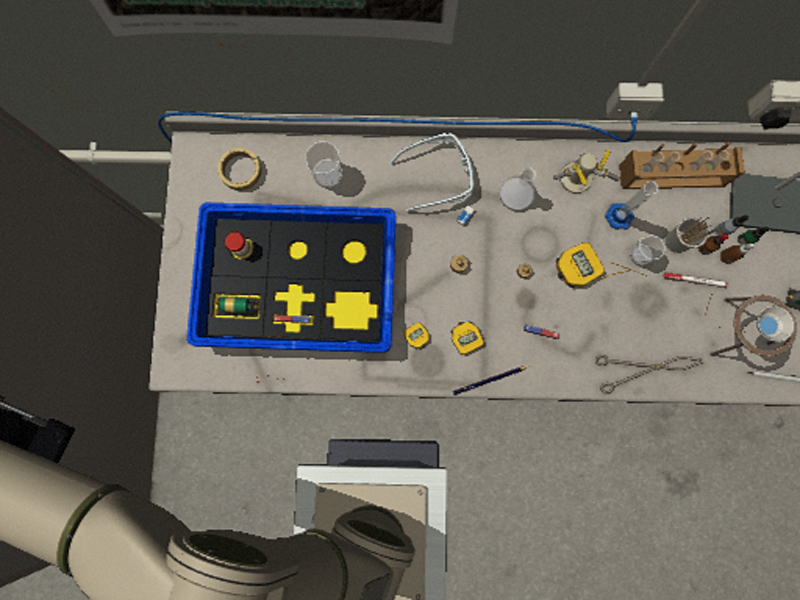

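View pics/side0.png

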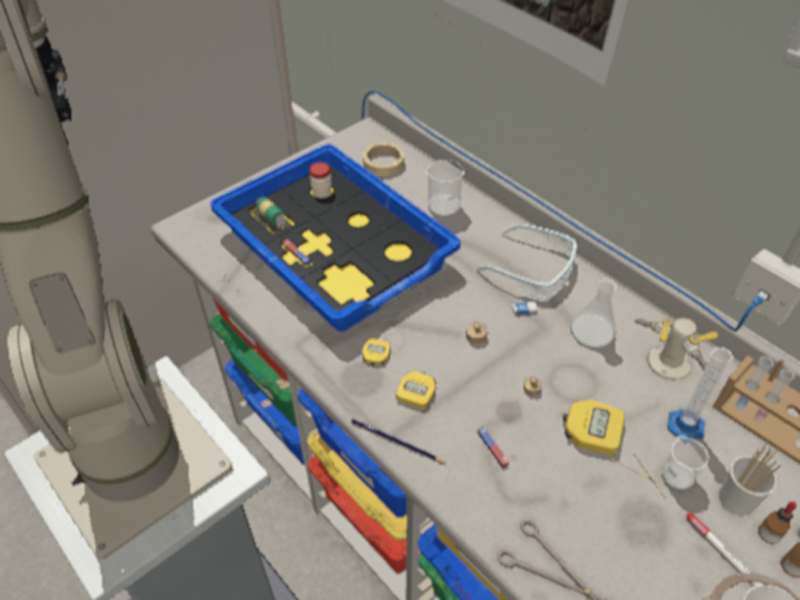

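Top view (800×600 pixels): the tray is at (293,277). Its empty cut-outs are large round (354,252), small round (298,250), clock (351,311) and magnets (294,310), with the packed magnet at (294,320). Brass masses are at (460,264) and (525,271), and the loose magnet at (541,331). There are three yellow clocks, at (417,335), (467,338) and (581,265), which I'll tell apart by size. The side view shows the same things.

```bash
cat > h.py <<'E'
import numpy as np,cv2
from bench import cams,monitor
def ld(n,i=0): return dict(np.load(f"{n}{i}.npz"))
def ray(c,u,v):
    f=192/np.tan(np.radians(c["vfov"])/2); T=c["T"]
    d=np.stack([(np.asarray(u,float)-c["cx"])/f,-(np.asarray(v,float)-c["cy"])/f,-np.ones(np.shape(u))],-1)
    return T[:3,3],d@T[:3,:3].T
def plane(c,u,v,z):
    o,d=ray(c,u,v); return o+d*((z-o[2])/d[...,2])[...,None]
def pts(c):  # world xyz map by depth
    v,u=np.mgrid[:384,:512]; o,d=ray(c,u,v); return o+d*c["z_map"][...,None]
def proj(c,P):
    f=192/np.tan(np.radians(c["vfov"])/2); q=(np.asarray(P)-c["T"][:3,3])@c["T"][:3,:3]
    return np.stack([c["cx"]+f*q[...,0]/-q[...,2],c["cy"]-f*q[...,1]/-q[...,2]],-1)
def tri(c1,p1,c2,p2):
    (o1,d1),(o2,d2)=ray(c1,*p1),ray(c2,*p2)
    s=np.linalg.lstsq(np.stack([d1,-d2],1),o2-o1,rcond=None)[0]
    a,b=o1+s[0]*d1,o2+s[1]*d2; return (a+b)/2,np.linalg.norm(a-b)
def yellow(c):
    h=cv2.cvtColor(c["pixels"],cv2.COLOR_BGR2HSV); return cv2.inRange(h,(20,150,90),(35,255,255))
def brass(c):
    h=cv2.cvtColor(c["pixels"],cv2.COLOR_BGR2HSV); return cv2.inRange(h,(10,60,40),(24,200,255))
def redm(c):
    h=cv2.cvtColor(c["pixels"],cv2.COLOR_BGR2HSV); return cv2.inRange(h,(0,110,60),(8,255,255))|cv2.inRange(h,(172,110,60),(180,255,255))
def bluem(c):
    h=cv2.cvtColor(c["pixels"],cv2.COLOR_BGR2HSV); return cv2.inRange(h,(100,80,50),(130,255,255))
def blobs(m,amin=12):
    n,l,s,ct=cv2.connectedComponentsWithStats(m); return [(ct[i],s[i,4],l==i) for i in range(1,n) if s[i,4]>=amin]
E
python3 - <<'E'
from h import *
for n in("top","side"):
    c=ld(n); P=pts(c)
    print(n)
    for nm,f in(("yel",yellow),("brass",brass),("red",redm),("blue",bluem)):
        for ct,a,m in blobs(f(c)):
            q=P[m]; q=q[q[:,2]>-.05]
            if len(q)==0: continue
            md=np.median(q,0)
            if .3<md[0]<.9 and -.45<md[1]<.45: 
                r=cv2.minAreaRect(q[:,:2].astype(np.float32)*1000)
                print(nm,np.round(ct,1),a,np.round(md*1000),'ztop',round(np.percentile(q[:,2],90)*1000,1),'rect',np.round(r[0]),np.round(r[1]),round(r[2]))
E
python3 - <<'E'
import cv2,sys
sys.path.insert(0,'.')
from h import *
c=ld("top");cv2.imwrite("pics/c1.png",cv2.resize(c["pixels"][130:250,250:410],(800,600),interpolation=cv2.INTER_CUBIC))
cv2.imwrite("pics/c2.png",cv2.resize(c["pixels"][125:230,118:258],(800,600),interpolation=cv2.INTER_CUBIC))
E
```

```text
top
yel [371.  111.3] 46 [ 775. -431.   98.] ztop 101.5 rect [ 784. -438.] [44. 52.] 51
yel [190.5 159.8] 109 [609. 176.  35.] ztop 39.8 rect [455.  52.] [431.  41.] 39
yel [226.3 161.1] 169 [607.  51.  35.] ztop 40.4 rect [457. -14.] [376.  51.] 24
yel [370.5 169.4] 427 [ 589. -440.   23.] ztop 26.9 rect [ 464. -264.] [ 87. 539.] 35
yel [188.2 190.9] 272 [502. 177.  38.] ztop 41.6 rect [501. 181.] [76. 70.] 55
yel [224.7 198.3] 648 [477.  53.  35.] ztop 39.5 rect [414.  -7.] [285. 106.] 44
yel [149.2 195.4] 101 [482. 310.  36.] ztop 40.3 rect [480. 302.] [101.  52.] 88
yel [188.2 207.8] 86 [444. 175.  38.] ztop 42.6 rect [441. 173.] [30. 85.] 12
yel [266.5 214.3] 134 [427. -91.  12.] ztop 15.8 rect [429. -90.] [47. 48.] 34
yel [298.5 215.5] 225 [ 428. -196.   17.] ztop 20.0 rect [ 374. -135.] [ 65. 233.] 40
brass [152.6 107.4] 348 [803. 324.  21.] ztop 26.3 rect [806. 325.] [102.  97.] 46
brass [371.3 110.4] 62 [ 786. -433.   94.] ztop 100.2 rect [ 791. -443.] [64. 59.] 43
brass [365.  112.2] 27 [ 786. -429.   30.] ztop 86.2 rect [ 794. -419.] [46. 38.] 28
brass [156.6 160.2] 61 [59
[... 3641 characters left out ...]
 8.2 rect [ 368. -321.] [ 7. 14.] 31
red [204.4 108.7] 95 [609. 295.  99.] ztop 101.2 rect [634. 320.] [107.  39.] 43
red [186.1 158.3] 17 [456. 193.  48.] ztop 50.2 rect [456. 192.] [11. 21.] 0
red [318.1 288.7] 15 [ 442. -375.   10.] ztop 13.6 rect [ 442. -375.] [20.  5.] 72
blue [215.2 146.6] 3974 [559. 165.  65.] ztop 75.3 rect [ 411. -176.] [1418.  466.] 67
blue [333.8 197.3] 36 [ 702. -196.   11.] ztop 14.6 rect [ 700. -192.] [22. 20.] 56
blue [250. 280.] 19 [ 333. -243.    9.] ztop 12.3 rect [ 138. -490.] [660.  42.] 52
blue [311.4 280.4] 14 [ 447. -345.   10.] ztop 12.5 rect [ 447. -346.] [19.  9.] 65
blue [269.  288.5] 17 [ 352. -292.    7.] ztop 10.2 rect [ 353. -291.] [ 5. 42.] 23
```

View pics/c1.png

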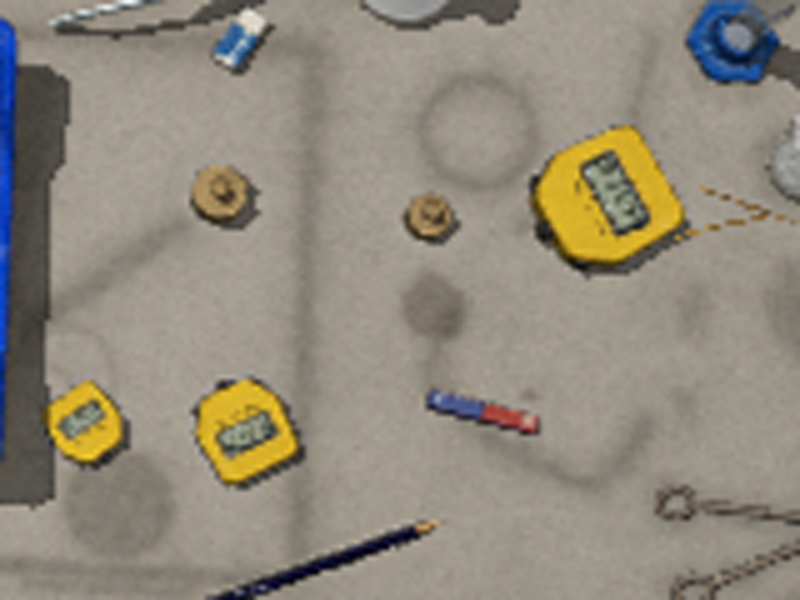

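View pics/c2.png

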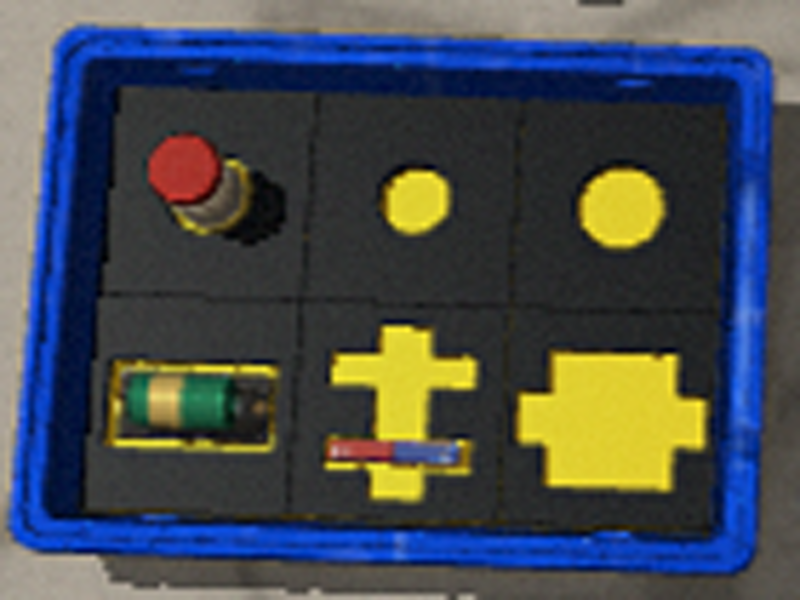

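Crop 1 shows three yellow clocks, at top-view pixels (417,335), (467,338) and (581,265). They measure about 47, 65 and 90 mm across, so the middle one at (467,338) fits 68×62. The loose magnet's red end points right (world −y). Crop 2 shows the packed magnet's red end pointing left (+y), so the loose one already points roughly the right way. Now I'll measure precisely.

```bash
cat > meas.py <<'E'
from h import *
import sys
i=int(sys.argv[1]) if len(sys.argv)>1 else 0
C={n:ld(n,i) for n in("top","side")}
def hsv(c,lo,hi): return cv2.inRange(cv2.cvtColor(c["pixels"],cv2.COLOR_BGR2HSV),lo,hi)
def near(c,m,P,rad):  # restrict mask to disc round a world point; largest blob
    uv=proj(c,np.array(P)); k=np.zeros((384,512),np.uint8); e=proj(c,np.array(P)+[0,rad,0])
    cv2.circle(k,tuple(int(round(x)) for x in uv),int(np.linalg.norm(e-uv)),255,-1)
    b=blobs(m&k,5); return max(b,key=lambda t:t[1]) if b else None
def both(name,P,rad,lo,hi,z=None):
    p={}
    for n,c in C.items():
        b=near(c,hsv(c,lo,hi),P,rad)
        if b: p[n]=b[0]
    X,g=tri(C["top"],p["top"],C["side"],p["side"])
    print(name,"tri mm",np.round(X*1000,1),"gap",round(g*1000,1),
      *( [n,np.round(plane(C[n],*p[n],z)[:2]*1000,1)] for n in p) if z is not None else ())
if __name__=="__main__":
    Y=((18,100,60),(36,255,255))
    both("large round",(.607,.051,.035),.04,*Y,.039)
    both("small round",(.609,.176,.035),.035,*Y,.039)
    both("square",(.477,.053,.035),.07,*Y,.039)
    both("mass_large",(.589,-.181,.015),.03,(5,50,30),(28,255,255),.015)
    both("mass_small",(.577,-.325,.013),.025,(5,50,30),(28,255,255),.013)
    both("clock",(.427,-.19,.016),.045,(18,90,60),(36,255,255),.013)
    R=((168,90,50),(180,255,255)); B=((105,60,40),(135,255,255))
    both("mag red",(.440,-.377,.01),.03,(0,90,50),(10,255,255),.008)
    both("mag blue",(.447,-.344,.01),.03,*B,.008)
    both("pk red",(.456,.197,.046),.03,(0,90,50),(10,255,255),.046)
    both("pk blue",(.454,.160,.046),.03,*B,.046)
    # outlines (top view)
    for n,c in C.items():
        for nm,P,rad,z in(("clock",(.427,-.19,.016),.045,.014),("square",(.477,.053,.035),.07,.039)):
            b=near(c,hsv(c,*((18,90,60),(36,255,255))),P,rad)
            cn=cv2.findContours(b[2].astype(np.uint8),cv2.RETR_EXTERNAL,cv2.CHAIN_APPROX_NONE)[0][0][:,0]
            q=plane(c,cn[:,0],cn[:,1],z)[:,:2]*1000
            r=cv2.minAreaRect(q.astype(np.float32)); print(n,nm,np.round(r[0],1),np.round(r[1],1),round(r[2],1))
            if nm=="clock":
                for a in range(0,180,15):
                    d=np.array([np.cos(np.radians(a)),np.sin(np.radians(a))]); s=q@d; print(a,round(np.ptp(s)),end="; ")
                print()
    c=C["top"]; b=near(c,hsv(c,(0,0,0),(180,255,255)),(.427,-.19,.016),.07)
    P=pts(c); 
    m=(hsv(c,(100,180,60),(130,255,255))>0)&(P[...,2]>.064); q=P[m][:,:2]*1000
    print("tray",cv2.minAreaRect(q.astype(np.float32)))
E
python3 meas.py
```

```text
large round tri mm [605.7  50.9  43. ] gap 1.8 ['top', array([605.9,  51.8])] ['side', array([609.3,  53.7])]
small round tri mm [607.  174.   43.1] gap 1.7 ['top', array([607.2, 175.2])] ['side', array([610.6, 177.4])]
square tri mm [476.8  52.3  43.7] gap 1.7 ['top', array([476.8,  53.2])] ['side', array([480.2,  55.6])]
mass_large tri mm [ 591.8 -180.4   12.9] gap 1.3 ['top', array([ 590.7, -179.9])] ['side', array([ 591.1, -181.8])]
mass_small tri mm [ 578.7 -326.    11.5] gap 1.0 ['top', array([ 578. , -325.4])] ['side', array([ 578.2, -326.8])]
clock tri mm [ 427.2 -198.4   10.5] gap 0.8 ['top', array([ 426.6, -197.9])] ['side', array([ 426.3, -199.9])]
mag red tri mm [ 439.6 -380.    12.2] gap 0.5 ['top', array([ 440.3, -381.1])] ['side', array([ 441.5, -378.4])]
mag blue tri mm [ 448.1 -344.     7.1] gap 1.4 ['top', array([ 447.4, -343.4])] ['side', array([ 448.3, -344.7])]
pk red tri mm [455.6 197.4  50.3] gap 0.5 ['top', array([455.9, 198.4])] ['side', array([458.1, 201.3])]
pk blue tri mm [453.  160.3  52.5] gap 1.0 ['top', array([454.3, 161.2])] ['side', array([456.1, 166.4])]
top clock [ 426.9 -197.8] [62.1 61.4] 27.6
0 69; 15 67; 30 63; 45 67; 60 70; 75 69; 90 65; 105 64; 120 62; 135 65; 150 70; 165 72; 
top square [478.1  53.4] [ 81.7 111.6] 1.3
side clock [ 427.6 -199.1] [69.5 61.2] 26.3
0 75; 15 72; 30 70; 45 72; 60 74; 75 72; 90 69; 105 64; 120 61; 135 64; 150 69; 165 73; 
side square [480.7  56.3] [112.7  83.4] 89.9
tray ((590.7562255859375, -15.111083984375), (632.3475952148438, 1012.0484619140625), 0.014337888918817043)
```

The square cut-out, both round ones and the parts are located, and the two views agree to 1–2 mm. The masses go first. I'll move above the large mass at (0.591, −0.1805).

```bash
python3 -m crank '{"steps":[[[0.48,-1,0],[0,0,-0.46]],[[0.48,-1,0],[0,0,-0.46]],[[0.48,-1,0],[0,0,-0.46]],[[0.48,-1,0],[0,0,-0.46]],[[0.48,-1,0],[0,0,-0.46]],[[0.48,-1,0],[0,0,-0.46]],[[0.48,-1,0],[0,0,-0.46]],[[0.48,-1,0],[0,0,-0.46]],[[0.48,-1,0],[0,0,-0.46]],[[0.48,-1,0],[0,0,-0.46]]]}' 87 20
python3 -m crank '{"steps":[[[0.48,-1,0],[0,0,-0.46]],[[0.48,-1,0],[0,0,-0.46]],[[0.48,-1,0],[0,0,-0.46]],[[0.48,-1,0],[0,0,-0.46]],[[0.48,-1,0],[0,0,-0.46]],[[0.48,-1,0],[0,0,-0.46]],[[0.48,-1,0],[0,0,-0.46]],[[0.48,-1,0],[0,0,-0.46]],[[0.48,-1,0],[0,0,-0.46]],[[0.48,-1,0],[0,0,-0.46]]]}'
```

```text
time: 0.93
ee_pos: [0.3456, 0.3315, 0.2223]
eef_rot: [0.377, 0.926, -0.0, -0.0]
ft_force: [0.5, 0.2, -0.6]
width: 0.087
grip_force: 0.0
time: 1.77
ee_pos: [0.4655, 0.0816, 0.2224]
eef_rot: [0.554, 0.833, -0.0, -0.0]
ft_force: [1.1, 0.2, 0.0]
width: 0.0866
grip_force: 0.0
```

```bash
python3 -m crank '{"steps":[[[0.5,-1,0],[0,0,-0.46]],[[0.5,-1,0],[0,0,-0.46]],[[0.5,-1,0],[0,0,-0.46]],[[0.5,-1,0],[0,0,-0.46]],[[0.5,-1,0],[0,0,-0.46]],[[0.5,-1,-0.4],[0,0,-0.46]],[[0.5,-1,-0.4],[0,0,-0.46]],[[0.5,-1,-0.4],[0,0,-0.46]],[[0.5,-1,-0.4],[0,0,-0.46]],[[0.5,-1,-0.4],[0,0,-0.46]]]}' 
python3 -m crank '{"steps":[[[0,-0.48,-1],[0,0,0]],[[0,0,-1],[0,0,0]],[[0,0,-1],[0,0,0]],[[0,0,-1],[0,0,0]],[[0,0,0],[0,0,0]]]}'
python3 - <<'E'
from h import *
c=cams.camera("side"); np.savez("side1.npz",**c); d=cams.camera("top")
u,v=[int(x) for x in proj(c,np.array([.591,-.18,.05]))]; a=c["pixels"][v-60:v+60,u-80:u+80]
u,v=[int(x) for x in proj(d,np.array([.591,-.18,.05]))]; b=d["pixels"][v-60:v+60,u-80:u+80]
cv2.imwrite("pics/a1.png",cv2.resize(np.hstack([a,b]),(800,300),interpolation=cv2.INTER_CUBIC))
E
```

```text
time: 2.6
ee_pos: [0.5906, -0.168, 0.1717]
eef_rot: [0.708, 0.706, -0.0, -0.0]
ft_force: [-0.4, 0.5, -0.5]
width: 0.0869
grip_force: 0.0
time: 3.02
ee_pos: [0.5872, -0.178, 0.0675]
eef_rot: [0.708, 0.706, -0.002, -0.003]
ft_force: [-0.4, 0.5, -0.5]
width: 0.0874
grip_force: 0.0
```

View pics/a1.png

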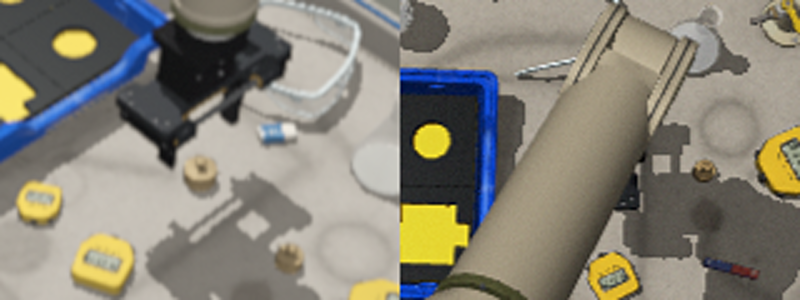

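The side crop shows the open fingers above and straddling the large mass (crop 200,172). I'll check the settled pose.

```bash
python3 -c "
from h import *; s=monitor.read_state(); print(s['ee_pos'],s['eef_rot'],s['time'])"
```

```text
[ 0.58981504 -0.17897419  0.07244068] [ 7.07925092e-01  7.06287036e-01 -6.02395185e-04 -5.69267217e-04] 3.1167
```

```bash
python3 -m crank '{"steps":[[[0.04,-0.06,-0.5],[0,0,0]],[[0,0,-0.5],[0,0,0]],[[0,0,-0.5],[0,0,0]],[[0,0,-0.5],[0,0,0]],[[0,0,-0.52],[0,0,0]],[[0,0,0],[0,0,0]],[[0,0,0],[0,0,0]]]}' 60
python3 -m crank '{"steps":[[[0,0,0],[0,0,0]],[[0,0,0],[0,0,0]],[[0,0,0],[0,0,0]],[[0,0,0],[0,0,0]],[[0,0,0],[0,0,0]],[[0,0,0],[0,0,0]],[[0,0,0],[0,0,0]],[[0,0,0],[0,0,0]]]}' 0 25
```

```text
time: 3.7
ee_pos: [0.5907, -0.1804, 0.0086]
eef_rot: [0.708, 0.706, -0.001, -0.001]
ft_force: [0.3, -0.1, 1.9]
width: 0.0609
grip_force: 0.0
time: 4.37
ee_pos: [0.5917, -0.1805, 0.01]
eef_rot: [0.708, 0.706, 0.0, 0.0]
ft_force: [0.1, 0.5, 4.2]
width: 0.0365
grip_force: 25.0
```

```bash
python3 -m crank '{"steps":[[[0,0,0.4],[0,0,0]],[[0,0,0.8],[0,0,0]],[[0,0,1],[0,0,0]],[[0,0,1],[0,0,0]],[[0,0,1],[0,0,0]],[[0,0,0.8],[0,0,0]],[[0,0,0.2],[0,0,0]],[[0,0,0],[0,0,0]]]}'
python3 - <<'E'
from h import *
s=monitor.read_state();P=s['ee_pos'];print(P,s['width'])
c=cams.camera("side")
u,v=[int(x) for x in proj(c,P)]; a=c["pixels"][v-50:v+40,u-60:u+60]
cv2.imwrite("pics/a2.png",cv2.resize(a,(800,600),interpolation=cv2.INTER_CUBIC))
E
```

```text
time: 5.03
ee_pos: [0.5919, -0.1808, 0.1412]
eef_rot: [0.708, 0.706, 0.001, 0.001]
ft_force: [0.1, -0.7, -1.0]
width: 0.0367
grip_force: 25.0
[ 0.59185982 -0.18077577  0.14118826] 0.03670301951446518
```

View pics/a2.png

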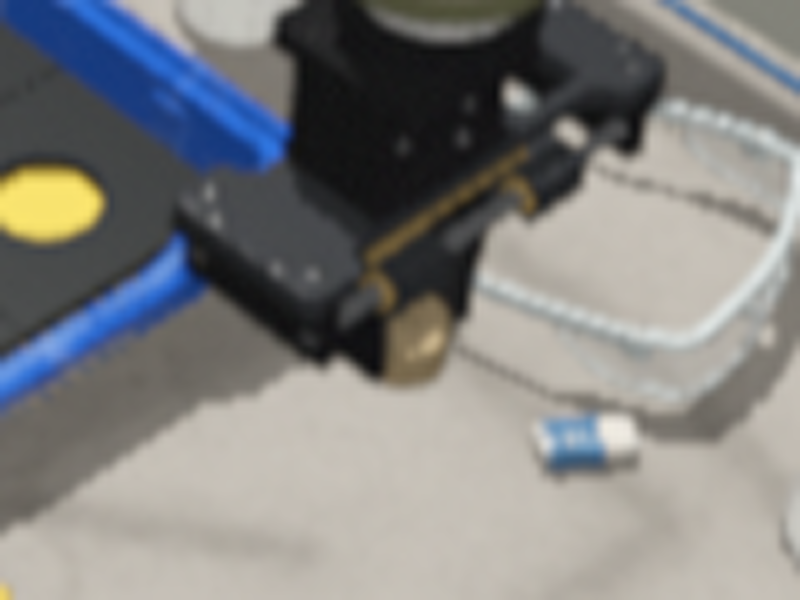

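The mass is held, but it may be tilted: the knob shows at crop (430,340). I'll check with depth.

Run:
```python
from h import *
s=monitor.read_state();P=s['ee_pos']
c=cams.camera("side"); u,v=[int(x) for x in proj(c,P)]
W=(pts(c)-P)*1000; h=cv2.cvtColor(c["pixels"],cv2.COLOR_BGR2HSV)
for vv in range(v-12,v+10):
    print(vv,' '.join("%3d,%3d,%3d"%tuple(W[vv,uu]) if 8<h[vv,uu,0]<26 and h[vv,uu,1]>60 and h[vv,uu,2]>50 and abs(W[vv,uu]).max()<60 else '     .     ' for uu in range(u-8,u+8)))
```

```text
170      .           .           .           .           .           .           .           .           .           .           .           .           .           .           .           .     
171      .           .           .           .           .           .           .           .           .           .           .           .           .           .           .           .     
172      .           .           .           .           .           .           .           .           .           .           .           .           .           .           .           .     
173      .           .           .           .           .           .           .           .           .           .           .           .           .           .           .           .     
174      .           .           .           .           .           .           .           .           .           .           .           .           .           .           .           .     
175      .           .           .           .           .           .           .           .           .           .  
[... 2506 characters left out ...]
8, -8, -2 -17,-10, -1 -15,-12,  0 -15,-15,  0 -10,-14, -3  -8,-16, -3      .           .           .           .     
189      .           .           .           .           .           .           .           .           .           .           .           .           .           .           .           .     
190      .           .           .           .           .           .           .           .           .           .           .           .           .           .           .           .     
191      .           .           .           .           .           .           .           .           .           .           .           .           .           .           .           .
```

The depth data show it upright (body top at about +10 and knob at about +22 relative to the TCP). Next I carry it over the large round cut-out and lower it.

```bash
python3 -m crank '{"steps":[[[0.06,0.5,0],[0,0,0]],[[0.06,1,0],[0,0,0]],[[0.06,1,0],[0,0,0]],[[0.06,1,0],[0,0,0]],[[0.06,1,0],[0,0,0]],[[0.06,1,0],[0,0,0]],[[0.06,1,0],[0,0,0]],[[0.06,1,0],[0,0,0]],[[0.06,1,0],[0,0,0]],[[0.03,0.8,0],[0,0,0]]]}'
python3 -m crank '{"steps":[[[0,0,-0.4],[0,0,0]],[[0,0,-0.7],[0,0,0]],[[0,0,-0.7],[0,0,0]],[[0,0,-0.7],[0,0,0]],[[0,0,-0.5],[0,0,0]],[[0,0,0],[0,0,0]],[[0,0,0],[0,0,0]],[[0,0,0],[0,0,0]]]}'
```

```text
time: 5.97
ee_pos: [0.6045, 0.0555, 0.138]
eef_rot: [0.707, 0.707, -0.001, -0.001]
ft_force: [-0.5, 0.1, -0.8]
width: 0.0366
grip_force: 25.0
time: 6.63
ee_pos: [0.6059, 0.0521, 0.0652]
eef_rot: [0.708, 0.706, 0.0, 0.0]
ft_force: [-0.2, -0.6, -0.3]
width: 0.0367
grip_force: 25.0
```

```bash
python3 -m crank '{"steps":[[[0,0,-0.3],[0,0,0]],[[0,0,-0.3],[0,0,0]],[[0,0,-0.16],[0,0,0]],[[0,0,0],[0,0,0]],[[0,0,0],[0,0,0]],[[0,0,0],[0,0,0]]]}'
python3 - <<'E'
from h import *
s=monitor.read_state();P=s['ee_pos'];print(P,s['ft_force'])
c=cams.camera("side")
u,v=[int(x) for x in proj(c,P)]; a=c["pixels"][v-50:v+40,u-60:u+60]
cv2.imwrite("pics/a3.png",cv2.resize(a,(800,600),interpolation=cv2.INTER_CUBIC))
E
```

```text
time: 7.13
ee_pos: [0.6055, 0.0519, 0.0454]
eef_rot: [0.708, 0.706, -0.0, -0.0]
ft_force: [-0.3, -0.3, -0.7]
width: 0.0365
grip_force: 25.0
[0.60548492 0.05194593 0.04542277] [-0.31184819 -0.25141625 -0.73858768]
```

View pics/a3.png

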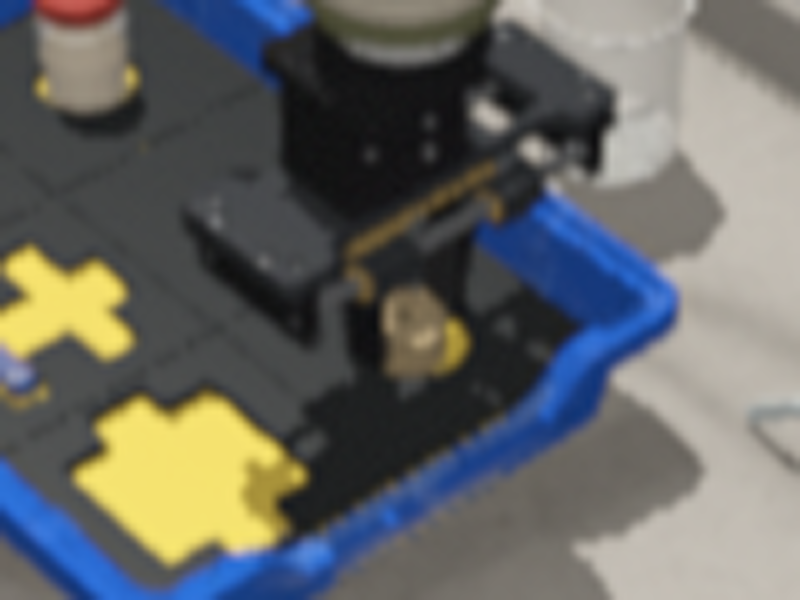

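Run:
```python
from h import *
s=monitor.read_state();P=s['ee_pos']
c0=ld("side"); c=cams.camera("side")
def m(c,lo,hi):
    return cv2.inRange(cv2.cvtColor(c["pixels"],cv2.COLOR_BGR2HSV),lo,hi)
k=np.zeros((384,512),np.uint8); u,v=proj(c0,np.array([.607,.052,.035])).astype(int); cv2.circle(k,(u,v),14,255,-1)
a=m(c0,(18,100,60),(36,255,255))&k; ys,xs=a.nonzero(); print("cut",xs.min(),xs.max(),ys.min(),ys.max(),xs.mean(),ys.mean())
b=m(c,(5,50,30),(36,255,255)); 
for vv in range(v-14,v+14): print(vv,''.join('Y' if a[vv,uu] and not b[vv,uu] else 'B' if b[vv,uu] and a[vv,uu] else 'b' if b[vv,uu] else '.' for uu in range(u-16,u+17)))
print(u-16)
for nm,ctr,rad in(("massbottom",P-[0,0,.0095],.019),("massTop",P+[0,0,.011],.019),("cutfloor top-est",np.array([.606,.0515,.035]),.026)):
    t=np.linspace(0,2*np.pi,60); q=proj(c,ctr+rad*np.stack([np.cos(t),np.sin(t),0*t],1)); print(nm,q.min(0).round(1),q.max(0).round(1))
```

```text
cut 246 263 155 167 254.28823529411764 160.8235294117647
148 ......bbbb.......................
149 ......bbb........................
150 ......bbbb.......................
151 ......bbbbb......................
152 ........bbbb.....................
153 .........bbb..bbbbbb.............
154 ........bbbb.bbbbbbbb............
155 ........bbb.bbbBBBBbbb...........
156 ............BBBBBBBBBB...........
157 ..........YYBBBBBBBBBBBBb........
158 .........YYYBBBBBBBBBBBBB........
159 ........YYYYBBBBBBBBBBBBBb.......
160 ........YYYYBBBBBBBBBBBBBB.......
161 ........YYYYBBBBBBBBBBBBBB.......
162 ........YYYYBBBBBBBBBBBBBB.......
163 ........YYYYBBBBBBBBBBBBBb.......
164 .........YYYBBBBBBBBBBBBb........
165 ..........YYBBBBBBBBBBBb.........
166 ............YBBBBBBBBbb..........
167 ................Y................
168 .................................
169 .................................
170 .................................
171 .................................
172 .................................
173 ...........................b.....
174 .................................
175 .................................
238
massbottom [247.5 158.1] [259.9 166.8]
massTop [247.4 153.2] [260.  161.9]
cutfloor top-est [245.5 156.8] [262.5 168.6]
```

The mass lies inside the cut-out (yellow shows around the brass on both sides), so I release it and go to the small mass.

```bash
python3 -m crank '{"steps":[[[0,0,-0.03],[0,0,0]],[[0,0,0],[0,0,0]]]}'
python3 -m crank '{"steps":[[[0,0,0],[0,0,0]],[[0,0,0],[0,0,0]],[[0,0,0],[0,0,0]],[[0,0,0],[0,0,0]],[[0,0,0.3],[0,0,0]],[[0,0,0.6],[0,0,0]],[[0,0,1],[0,0,0]],[[0,0,1],[0,0,0]],[[0,0,0.6],[0,0,0]]]}' 54
python3 -m crank '{"steps":[[[-0.07,-1,0],[0,0,0]],[[-0.07,-1,0],[0,0,0]],[[-0.07,-1,0],[0,0,0]],[[-0.07,-1,0],[0,0,0]],[[-0.07,-1,0],[0,0,0]],[[-0.07,-1,0],[0,0,0]],[[-0.07,-1,0],[0,0,0]],[[-0.07,-1,0],[0,0,0]],[[-0.07,-1,0],[0,0,0]],[[-0.07,-1,0],[0,0,0]]]}'
python3 -m crank '{"steps":[[[-0.07,-1,0],[0,0,0]],[[-0.07,-1,0],[0,0,0]],[[-0.07,-1,0],[0,0,0]],[[-0.07,-1,0],[0,0,0]],[[-0.07,-1,-0.5],[0,0,0]],[[0,-0.1,-0.5],[0,0,0]],[[0,0,-0.5],[0,0,0]],[[0,0,0],[0,0,0]],[[0,0,0],[0,0,0]],[[0,0,0],[0,0,0]]]}'
python3 - <<'E'
from h import *
c=cams.camera("side");np.savez("side2.npz",**c);d=cams.camera("top");np.savez("top2.npz",**d)
P=monitor.read_state()['ee_pos'];print(P)
u,v=[int(x) for x in proj(c,[.606,.052,.045])];a=cv2.resize(c["pixels"][v-30:v+30,u-40:u+40],(400,300),interpolation=cv2.INTER_CUBIC)
u,v=[int(x) for x in proj(c,P)];b=cv2.resize(c["pixels"][v-45:v+45,u-60:u+60],(400,300),interpolation=cv2.INTER_CUBIC)
cv2.imwrite("pics/a4.png",np.hstack([a,b]))
E
```

```text
time: 7.4
ee_pos: [0.6056, 0.052, 0.0449]
eef_rot: [0.708, 0.706, 0.0, 0.0]
ft_force: [0.2, 0.2, -1.0]
width: 0.0362
grip_force: 25.0
time: 8.15
ee_pos: [0.6065, 0.0518, 0.1355]
eef_rot: [0.708, 0.706, 0.001, 0.001]
ft_force: [1.1, 0.8, 0.8]
width: 0.0541
grip_force: 0.0
time: 8.98
ee_pos: [0.5879, -0.1992, 0.133]
eef_rot: [0.708, 0.706, 0.0, 0.0]
ft_force: [0.8, 0.1, 0.2]
width: 0.0536
grip_force: 0.0
time: 9.82
ee_pos: [0.5801, -0.3242, 0.0954]
eef_rot: [0.707, 0.707, 0.0, 0.0]
ft_force: [0.4, -0.7, 0.2]
width: 0.0544
grip_force: 0.0
[ 0.58013836 -0.32470408  0.09575785]
```

View pics/a4.png

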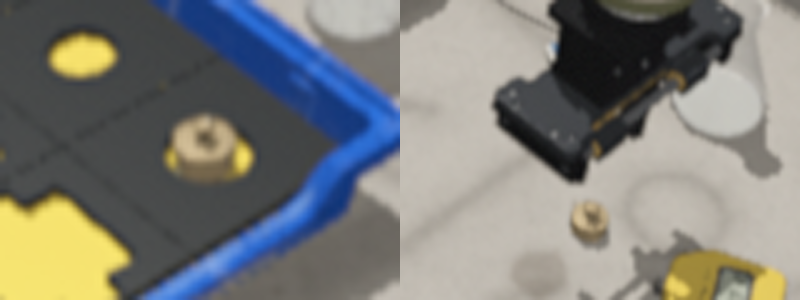

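The large mass sits flat in its cut-out (crop 205,148). I descend on the small mass (crop 590,220).

```bash
python3 -m crank '{"steps":[[[-0.06,-0.05,-0.6],[0,0,0]],[[0,0,-0.8],[0,0,0]],[[0,0,-0.8],[0,0,0]],[[0,0,-0.7],[0,0,0]],[[0,0,-0.57],[0,0,0]],[[0,0,0],[0,0,0]],[[0,0,0],[0,0,0]]]}' 54
python3 -m crank '{"steps":[[[0,0,0],[0,0,0]],[[0,0,0],[0,0,0]],[[0,0,0],[0,0,0]],[[0,0,0],[0,0,0]],[[0,0,0],[0,0,0]],[[0,0,0],[0,0,0]],[[0,0,0],[0,0,0]]]}' 0 20
```

```text
time: 10.5
ee_pos: [0.5778, -0.3265, 0.0082]
eef_rot: [0.708, 0.706, -0.0, -0.0]
ft_force: [0.8, 0.0, 0.2]
width: 0.0541
grip_force: 0.0
time: 11.08
ee_pos: [0.5782, -0.3269, 0.0086]
eef_rot: [0.708, 0.706, 0.0, 0.0]
ft_force: [-0.3, 0.6, 4.3]
width: 0.0288
grip_force: 20.0
```

```bash
python3 -m crank '{"steps":[[[0,0,0.4],[0,0,0]],[[0,0,0.8],[0,0,0]],[[0,0,1],[0,0,0]],[[0,0,1],[0,0,0]],[[0,0,1],[0,0,0]],[[0,0.4,0.8],[0,0,0]],[[0,0.8,0.3],[0,0,0]],[[0.07,1,0],[0,0,0]],[[0.07,1,0],[0,0,0]],[[0.07,1,0],[0,0,0]]]}'
python3 -m crank '{"steps":[[[0.07,1,0],[0,0,0]],[[0.07,1,0],[0,0,0]],[[0.07,1,0],[0,0,0]],[[0.07,1,0],[0,0,0]],[[0.07,1,0],[0,0,0]],[[0.07,1,0],[0,0,0]],[[0.07,1,0],[0,0,0]],[[0.07,1,0],[0,0,0]],[[0.07,1,0],[0,0,0]],[[0.07,1,0],[0,0,0]]]}'
python3 -m crank '{"steps":[[[0.07,1,0],[0,0,0]],[[0.07,1,0],[0,0,0]],[[0.07,1,0],[0,0,0]],[[0.07,1,0],[0,0,0]],[[0.07,1,0],[0,0,0]],[[0,0.9,0],[0,0,0]],[[0,0,-0.4],[0,0,0]],[[0,0,-0.8],[0,0,0]],[[0,0,-0.8],[0,0,0]],[[0,0,0],[0,0,0]]]}'
python3 -m crank '{"steps":[[[0,0,0],[0,0,0]],[[0,0,0],[0,0,0]]]}'
```

```text
time: 11.92
ee_pos: [0.5828, -0.2208, 0.1412]
eef_rot: [0.708, 0.706, 0.0, 0.0]
ft_force: [0.3, 0.2, -1.5]
width: 0.0285
grip_force: 20.0
time: 12.75
ee_pos: [0.6003, 0.0292, 0.1411]
eef_rot: [0.708, 0.706, 0.0, 0.0]
ft_force: [0.8, 0.2, -1.3]
width: 0.0287
grip_force: 20.0
time: 13.58
ee_pos: [0.6069, 0.1748, 0.087]
eef_rot: [0.708, 0.706, -0.003, -0.001]
ft_force: [-0.4, -0.9, -1.8]
width: 0.0286
grip_force: 20.0
time: 13.75
ee_pos: [0.6098, 0.1754, 0.0918]
eef_rot: [0.708, 0.706, 0.0, 0.0]
ft_force: [-0.1, -0.2, -0.6]
width: 0.029
grip_force: 20.0
```

```bash
python3 -m crank '{"steps":[[[-0.09,0,-0.4],[0,0,0]],[[0,0,-0.5],[0,0,0]],[[0,0,-0.5],[0,0,0]],[[0,0,-0.3],[0,0,0]],[[0,0,-0.15],[0,0,0]],[[0,0,0],[0,0,0]],[[0,0,0],[0,0,0]],[[0,0,0],[0,0,0]]]}'
python3 - <<'E'
from h import *
s=monitor.read_state();P=s['ee_pos'];print(P,s['ft_force'])
c0=ld("side"); c=cams.camera("side")
m=lambda c,lo,hi: cv2.inRange(cv2.cvtColor(c["pixels"],cv2.COLOR_BGR2HSV),lo,hi)
k=np.zeros((384,512),np.uint8); u,v=proj(c0,np.array([.609,.176,.035])).astype(int); cv2.circle(k,(u,v),14,255,-1)
a=m(c0,(18,100,60),(36,255,255))&k
b=m(c,(5,50,30),(36,255,255)); 
for vv in range(v-14,v+14): print(vv,''.join('Y' if a[vv,uu] and not b[vv,uu] else 'B' if b[vv,uu] and a[vv,uu] else 'b' if b[vv,uu] else '.' for uu in range(u-16,u+17)))
E
```

```text
time: 14.42
ee_pos: [0.607, 0.1757, 0.044]
eef_rot: [0.708, 0.706, -0.0, 0.0]
ft_force: [-0.1, -0.3, -0.4]
width: 0.0281
grip_force: 20.0
[0.60699978 0.17569556 0.04396824] [-0.14598823 -0.25569315 -0.37228129]
127 .......bbb.......................
128 .......bbb.......................
129 .......bbbb......................
130 ........bbb......................
131 .........bbb.....................
132 .........bbb.....................
133 .........bb......................
134 ..............bbb................
135 .............bbbbbbb.............
136 .............bbbBBBbb............
137 .............BBBBBBBBB...........
138 ............YBBBBBBBBBBb.........
139 ...........YYBBBBBBBBBBBb........
140 ...........YYBBBBBBBBBBBb........
141 ...........YYBBBBBBBBBBBb........
142 ...........YYYBBBBBBBBBBb........
143 ...........YYYBBBBBBBBBb.........
144 ............YYBBBBBBBBb..........
145 ...............YYYY..............
146 .................................
147 .................................
148 .................................
149 .................................
150 .................................
151 .................................
152 .................................
153 b................................
154 b................................
```

```bash
python3 -m crank '{"steps":[[[0,0,0],[0,0,0]],[[0,0,0],[0,0,0]],[[0,0,0],[0,0,0]],[[0,0,0],[0,0,0]],[[0,0,0.3],[0,0,0]],[[0,0,0.6],[0,0,0]],[[0,0,0.9],[0,0,0]],[[0,0,0.9],[0,0,0]],[[0,0,0.6],[0,0,0]],[[0,0,0.4],[0,0,0]]]}' 46
python3 -m crank '{"steps":[[[-0.48,-1,0],[0,0,-0.84]],[[-0.48,-1,0],[0,0,-0.84]],[[-0.48,-1,0],[0,0,-0.84]],[[-0.48,-1,0],[0,0,-0.84]],[[-0.48,-1,0],[0,0,-0.84]],[[-0.48,-1,0],[0,0,-0.84]],[[-0.48,-1,0],[0,0,-0.84]],[[-0.48,-1,0],[0,0,-0.84]],[[-0.48,-1,0],[0,0,-0.84]],[[-0.48,-1,0],[0,0,-0.84]]]}'
python3 -m crank '{"steps":[[[-0.48,-1,0],[0,0,-0.84]],[[-0.48,-1,0],[0,0,-0.84]],[[-0.48,-1,0],[0,0,-0.84]],[[-0.48,-1,0],[0,0,-0.84]],[[-0.48,-1,0],[0,0,-0.84]],[[0,0,-0.6],[0,0,0]],[[0,0,-0.6],[0,0,0]],[[0,0,-0.6],[0,0,0]],[[0,0,0],[0,0,0]],[[0,0,0],[0,0,0]]]}' 82
python3 - <<'E'
from h import *
from scipy.spatial.transform import Rotation as R
c=cams.camera("side");np.savez("side3.npz",**c)
s=monitor.read_state();P=s['ee_pos'];print(P,np.degrees(np.arctan2(*R.from_quat(s['eef_rot']).as_matrix()[[1,0],1])),s['joint_positions'].round(2),s['width'])
u,v=[int(x) for x in proj(c,[.607,.175,.045])];a=cv2.resize(c["pixels"][v-30:v+30,u-40:u+40],(400,300),interpolation=cv2.INTER_CUBIC)
u,v=[int(x) for x in proj(c,P)];b=cv2.resize(c["pixels"][v-45:v+45,u-60:u+60],(400,300),interpolation=cv2.INTER_CUBIC)
cv2.imwrite("pics/a5.png",np.hstack([a,b]))
# clock outline, fine angle
i=ld("top");h=cv2.inRange(cv2.cvtColor(i["pixels"],cv2.COLOR_BGR2HSV),(18,90,60),(36,255,255))
for nm in("top","side"):
    i=ld(nm);h=cv2.inRange(cv2.cvtColor(i["pixels"],cv2.COLOR_BGR2HSV),(18,90,60),(36,255,255))
    u,v=proj(i,np.array([.427,-.198,.014])).astype(int); k=np.zeros_like(h); cv2.circle(k,(u,v),17,255,-1)
    cn=cv2.convexHull(max(cv2.findContours(h&k,0,1)[0],key=cv2.contourArea))[:,0]
    q=plane(i,cn[:,0],cn[:,1],.015)[:,:2]*1000
    for A in(18,21,24,27,30,33):
        t=np.radians(A);x=q@[np.cos(t),np.sin(t)];y=q@[-np.sin(t),np.cos(t)]
        m=np.array([[np.cos(t),-np.sin(t)],[np.sin(t),np.cos(t)]])@[(x.max()+x.min())/2,(y.max()+y.min())/2]
        print(nm,A,round(np.ptp(x),1),round(np.ptp(y),1),m.round(1))
E
```

```text
time: 15.3
ee_pos: [0.6079, 0.1758, 0.1395]
eef_rot: [0.708, 0.706, 0.001, 0.001]
ft_force: [-0.4, -0.1, -0.8]
width: 0.0458
grip_force: 0.0
time: 16.13
ee_pos: [0.4861, -0.0753, 0.1369]
eef_rot: [0.915, 0.404, 0.0, -0.0]
ft_force: [1.1, -0.8, 0.2]
width: 0.0459
grip_force: 0.0
time: 16.97
ee_pos: [0.4265, -0.1993, 0.0917]
eef_rot: [0.973, 0.232, -0.001, 0.0]
ft_force: [-0.3, -0.2, 0.8]
width: 0.0816
grip_force: 0.0
[ 0.42704447 -0.19941794  0.09231962] -63.14438667197292 [-0.53  0.15  0.94  2.05 -0.14  1.01 -0.62] 0.08226983318492069
top 18 66.0 65.0 [ 426.5 -198.5]
top 21 65.0 63.9 [ 426.6 -198.2]
top 24 63.8 62.6 [ 426.6 -197.9]
top 27 62.4 61.3 [ 426.7 -197.6]
top 30 63.3 61.7 [ 426.7 -198. ]
top 33 64.8 62.3 [ 426.6 -198.2]
side 18 71.0 64.5 [ 426.7 -200.3]
side 21 70.6 63.2 [ 426.8 -200. ]
side 24 70.1 61.7 [ 426.9 -199.6]
side 27 69.7 61.2 [ 427.  -199.7]
side 30 70.5 61.3 [ 426.4 -199.9]
side 33 71.5 61.5 [ 426.1 -200.2]
```

View pics/a5.png

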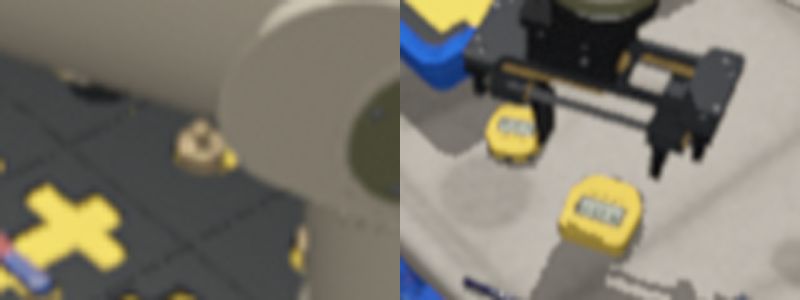

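The small mass is in its cut-out (crop 200,145). The open gripper is in line with the clock (crop 600,212), ready to close across its 62 mm y sides.

```bash
python3 -m crank '{"steps":[[[0,0.02,-0.6],[0,0,0]],[[0,0,-0.8],[0,0,0]],[[0,0,-0.8],[0,0,0]],[[0,0,-0.8],[0,0,0]],[[0,0,-0.52],[0,0,0]],[[0,0,0],[0,0,0]],[[0,0,0],[0,0,0]]]}' 82
python3 -m crank '{"steps":[[[0,0,0],[0,0,0]],[[0,0,0],[0,0,0]],[[0,0,0],[0,0,0]],[[0,0,0],[0,0,0]],[[0,0,0],[0,0,0]],[[0,0,0],[0,0,0]],[[0,0,0],[0,0,0]]]}' 40 20
```

```text
time: 17.6
ee_pos: [0.4273, -0.1989, 0.0045]
eef_rot: [0.973, 0.232, -0.0, 0.0]
ft_force: [-0.0, -1.1, 0.2]
width: 0.082
grip_force: 0.0
time: 18.18
ee_pos: [0.4275, -0.1986, 0.0044]
eef_rot: [0.973, 0.232, 0.0, -0.0]
ft_force: [-1.1, 0.5, 7.5]
width: 0.0598
grip_force: 19.9
```

```bash
python3 -m crank '{"steps":[[[0,0,0.3],[0,0,0]],[[0,0,0.7],[0,0,0]],[[0,0,1],[0,0,0]],[[0,0,1],[0,0,0]],[[0,0,1],[0,0,0]],[[0,0,1],[0,0,0]],[[0,0,0.4],[0,0,0]]]}'
python3 -m crank '{"steps":[[[0.2,1,0],[0,0,-0.55]],[[0.2,1,0],[0,0,-0.55]],[[0.2,1,0],[0,0,-0.55]],[[0.2,1,0],[0,0,-0.55]],[[0.2,1,0],[0,0,-0.55]],[[0.2,1,0],[0,0,-0.55]],[[0.2,1,0],[0,0,-0.55]],[[0.2,1,0],[0,0,-0.55]],[[0.2,1,0],[0,0,-0.55]],[[0.2,1,0],[0,0,-0.55]]]}'
python3 -m crank '{"steps":[[[0,0.1,0],[0,0,0]],[[0,0,-0.5],[0,0,0]],[[0,0,-0.8],[0,0,0]],[[0,0,-0.8],[0,0,0]],[[0,0,0],[0,0,0]],[[0,0,0],[0,0,0]],[[0,0,0],[0,0,0]]]}'
python3 - <<'E'
from h import *
from scipy.spatial.transform import Rotation as R
c=cams.camera("side");d=cams.camera("top")
s=monitor.read_state();P=s['ee_pos'];print(P,np.degrees(np.arctan2(*R.from_quat(s['eef_rot']).as_matrix()[[1,0],1])))
u,v=[int(x) for x in proj(c,P)];b=cv2.resize(c["pixels"][v-45:v+45,u-60:u+60],(600,450),interpolation=cv2.INTER_CUBIC)
cv2.imwrite("pics/a6.png",b)
E
```

```text
time: 18.77
ee_pos: [0.428, -0.1996, 0.1419]
eef_rot: [0.973, 0.232, 0.002, 0.0]
ft_force: [0.6, 0.1, 0.1]
width: 0.0601
grip_force: 19.9
time: 19.6
ee_pos: [0.4768, 0.0524, 0.1385]
eef_rot: [1.0, -0.007, -0.0, 0.0]
ft_force: [0.8, -1.0, -0.8]
width: 0.0602
grip_force: 19.9
time: 20.18
ee_pos: [0.4774, 0.0535, 0.0871]
eef_rot: [1.0, -0.006, 0.0, 0.0]
ft_force: [0.5, 0.3, -0.8]
width: 0.0596
grip_force: 19.9
[0.47774662 0.05379442 0.08744743] -90.6353198307252
```

View pics/a6.png

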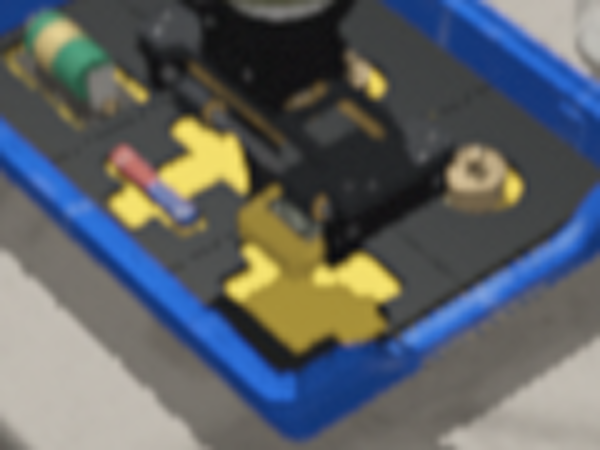

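The clock hangs level over its cut-out (crop 285,225), and its shadow falls in the cut-out. I lower it.

```bash
python3 -m crank '{"steps":[[[0,0,-0.4],[0,0,0]],[[0,0,-0.5],[0,0,0]],[[0,0,-0.5],[0,0,0]],[[0,0,-0.3],[0,0,0]],[[0,0,-0.17],[0,0,0]],[[0,0,0],[0,0,0]],[[0,0,0],[0,0,0]],[[0,0,0],[0,0,0]]]}'
```

```text
time: 20.95
ee_pos: [0.4773, 0.0537, 0.0398]
eef_rot: [1.0, -0.006, 0.0, -0.0]
ft_force: [0.1, 0.0, 0.0]
width: 0.0598
grip_force: 19.9
```

```bash
python3 -m crank '{"steps":[[[0,0,0],[0,0,0]],[[0,0,0],[0,0,0]],[[0,0,0],[0,0,0]],[[0,0,0],[0,0,0]],[[0,0,0.3],[0,0,0]],[[0,0,0.6],[0,0,0]],[[0,0,0.9],[0,0,0]],[[0,0,0.9],[0,0,0]],[[0,0,0.7],[0,0,0]],[[0,0,0.4],[0,0,0]]]}' 69
python3 -m crank '{"steps":[[[-0.08,-1,0],[0,0,0.92]],[[-0.08,-1,0],[0,0,0.92]],[[-0.08,-1,0],[0,0,0.92]],[[-0.08,-1,0],[0,0,0.92]],[[-0.08,-1,0],[0,0,0.92]],[[-0.08,-1,0],[0,0,0.92]],[[-0.08,-1,0],[0,0,0.92]],[[-0.08,-1,0],[0,0,0.92]],[[-0.08,-1,0],[0,0,0.92]],[[-0.08,-1,0],[0,0,0.92]]]}' 35
python3 -m crank '{"steps":[[[-0.08,-1,0],[0,0,0.92]],[[-0.08,-1,0],[0,0,0.92]],[[-0.08,-1,0],[0,0,0.92]],[[-0.08,-1,0],[0,0,0.92]],[[-0.08,-1,0],[0,0,0.92]],[[-0.08,-1,0],[0,0,0.92]],[[-0.06,-0.6,-0.5],[0,0,0.92]],[[0,0,-0.8],[0,0,0]],[[0,0,0],[0,0,0]],[[0,0,0],[0,0,0]]]}'
python3 - <<'E'
from h import *
from scipy.spatial.transform import Rotation as R
c=cams.camera("side");np.savez("side4.npz",**c);d=cams.camera("top");np.savez("top4.npz",**d)
s=monitor.read_state();P=s['ee_pos'];print(P,np.degrees(np.arctan2(*R.from_quat(s['eef_rot']).as_matrix()[[1,0],1])),s['width'])
u,v=[int(x) for x in proj(c,[.53,.11,.045])];a=cv2.resize(c["pixels"][v-45:v+45,u-60:u+60],(400,300),interpolation=cv2.INTER_CUBIC)
u,v=[int(x) for x in proj(c,P)];b=cv2.resize(c["pixels"][v-45:v+45,u-60:u+60],(400,300),interpolation=cv2.INTER_CUBIC)
cv2.imwrite("pics/a7.png",np.hstack([a,b]))
# free slot rows: yellow pixels of magnet block in first top view
i=ld("top");h=cv2.inRange(cv2.cvtColor(i["pixels"],cv2.COLOR_BGR2HSV),(18,90,60),(36,255,255))
vv,uu=h.nonzero();q=plane(i,uu,vv,.0405)*1000
k=(q[:,1]>120)&(q[:,1]<235)&(q[:,0]>400)&(q[:,0]<560);q=q[k];uu=uu[k];vv=vv[k]
for r_ in range(vv.min(),vv.max()+1):
    m=vv==r_
    if m.any(): print(r_,q[m,0].mean().round(1),q[m,1].min().round(1),q[m,1].max().round(1),m.sum())
E
```

```text
time: 21.78
ee_pos: [0.478, 0.0538, 0.1371]
eef_rot: [1.0, -0.006, 0.001, -0.001]
ft_force: [0.2, -0.4, 0.8]
width: 0.069
grip_force: 0.0
time: 22.62
ee_pos: [0.4567, -0.1973, 0.1346]
eef_rot: [0.922, 0.388, 0.0, -0.0]
ft_force: [0.1, -0.9, 0.2]
width: 0.0351
grip_force: 0.0
time: 23.45
ee_pos: [0.4428, -0.3607, 0.1014]
eef_rot: [0.78, 0.626, -0.001, -0.001]
ft_force: [-0.3, 0.6, -0.2]
width: 0.0348
grip_force: 0.0
[ 0.44406885 -0.36082702  0.10285541] -12.409900023632796 0.03495214351864183
182 529.8 161.9 192.4 10
183 526.3 161.7 192.2 10
184 522.9 161.5 192.0 10
185 519.4 161.4 191.8 10
186 515.9 161.2 218.7 11
187 512.5 137.3 218.5 25
188 509.1 133.8 218.3 26
189 505.7 133.6 218.1 26
190 502.3 133.5 217.9 26
191 498.9 133.3 217.7 26
192 495.4 133.1 217.5 26
193 492.2 136.4 193.7 15
194 488.6 159.8 190.1 10
195 485.1 163.0 193.3 10
196 481.7 162.8 193.1 10
197 478.4 159.3 192.9 11
198 474.9 162.5 192.7 10
199 471.5 162.3 192.6 10
200 468.1 162.1 192.4 10
201 464.5 151.9 219.1 18
202 462.2 134.9 141.6 3
203 458.8 134.7 138.1 2
204 455.5 134.6 137.9 2
205 451.5 134.4 218.3 3
206 447.8 134.2 221.4 27
207 444.5 134.1 217.9 24
208 441.1 137.3 194.2 12
209 437.7 160.5 190.7 10
210 434.3 160.4 193.8 11
211 430.9 160.2 193.7 11
212 427.5 163.4 193.5 10
215 416.5 206.3 229.6 3
216 414.9 129.3 156.0 2
```

View pics/a7.png

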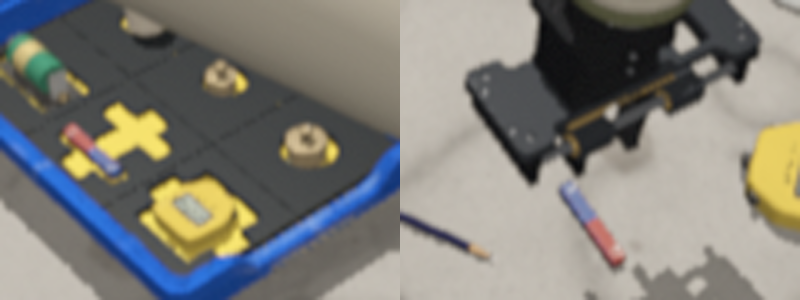

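The clock lies flat in its cut-out, face up (crop 195,210), and both masses are seated. The fingers are in line with the loose magnet (crop 592,222). The free slot centre is at (504,176) mm.

```bash
python3 -m crank '{"steps":[[[0,-0.04,-0.6],[0,0,0]],[[0,0,-0.9],[0,0,0]],[[0,0,-0.9],[0,0,0]],[[0,0,-0.9],[0,0,0]],[[0,0,-0.63],[0,0,0]],[[0,0,0],[0,0,0]],[[0,0,0],[0,0,0]]]}' 35
python3 -m crank '{"steps":[[[0,0,0],[0,0,0]],[[0,0,0],[0,0,0]],[[0,0,0],[0,0,0]],[[0,0,0],[0,0,0]],[[0,0,0],[0,0,0]],[[0,0,0],[0,0,0]],[[0,0,0],[0,0,0]]]}' 0 20
```

```text
time: 24.13
ee_pos: [0.444, -0.3619, 0.0045]
eef_rot: [0.779, 0.627, 0.0, -0.0]
ft_force: [0.7, -0.5, 0.4]
width: 0.0348
grip_force: 0.0
time: 24.72
ee_pos: [0.444, -0.3624, 0.0045]
eef_rot: [0.779, 0.626, 0.0, 0.0]
ft_force: [-0.6, 0.7, 6.6]
width: 0.0122
grip_force: 20.0
```

```bash
python3 -m crank '{"steps":[[[0,0,0.3],[0,0,0]],[[0,0,0.7],[0,0,0]],[[0,0,1],[0,0,0]],[[0,0,1],[0,0,0]],[[0,0,1],[0,0,0]],[[0,0.3,1],[0,0,0]],[[0,0.7,0.4],[0,0,0]],[[0.12,1,0],[0,0,0.2]],[[0.12,1,0],[0,0,0.2]],[[0.12,1,0],[0,0,0.2]]]}'
python3 -m crank '{"steps":[[[0.12,1,0],[0,0,0.2]],[[0.12,1,0],[0,0,0.2]],[[0.12,1,0],[0,0,0.2]],[[0.12,1,0],[0,0,0.2]],[[0.12,1,0],[0,0,0.2]],[[0.12,1,0],[0,0,0.2]],[[0.12,1,0],[0,0,0.2]],[[0.12,1,0],[0,0,0.2]],[[0.12,1,0],[0,0,0.14]],[[0.12,1,0],[0,0,0]]]}'
python3 -m crank '{"steps":[[[0.12,1,0],[0,0,0]],[[0.12,1,0],[0,0,0]],[[0.12,1,0],[0,0,0]],[[0.12,1,0],[0,0,0]],[[0.12,1,0],[0,0,0]],[[0.12,1,0],[0,0,0]],[[0.12,1,0],[0,0,0]],[[0,0.53,-0.5],[0,0,0]],[[0,0,-0.8],[0,0,0]],[[0,0,-0.8],[0,0,0]]]}'
python3 -m crank '{"steps":[[[0,0,0],[0,0,0]],[[0,0,0],[0,0,0]],[[0,0,0],[0,0,0]]]}'
python3 - <<'E'
from h import *
from scipy.spatial.transform import Rotation as R
c=cams.camera("side");np.savez("side5.npz",**c);d=cams.camera("top")
s=monitor.read_state();P=s['ee_pos'];print(P,np.degrees(np.arctan2(*R.from_quat(s['eef_rot']).as_matrix()[[1,0],1])),s['width'])
u,v=[int(x) for x in proj(c,P)];a=cv2.resize(c["pixels"][v-45:v+45,u-60:u+60],(400,300),interpolation=cv2.INTER_CUBIC)
u,v=[int(x) for x in proj(d,P)];b=cv2.resize(d["pixels"][v-45:v+45,u-60:u+60],(400,300),interpolation=cv2.INTER_CUBIC)
cv2.imwrite("pics/a8.png",np.hstack([a,b]))
W=pts(c)
for n,f in(("red",redm),("blue",bluem)):
    m=(f(c)>0)&(np.linalg.norm(W-P,axis=2)<.06)&(W[...,2]>.075); v_,u_=m.nonzero()
    if len(u_): print(n,len(u_),(plane(c,u_,v_,P[2]+.003)*1000).round()[[0,len(u_)//2,-1]].tolist(),(plane(c,u_,v_,P[2]+.003)*1000).mean(0).round(1))
E
```

```text
time: 25.55
ee_pos: [0.4523, -0.2615, 0.1393]
eef_rot: [0.763, 0.647, 0.0, 0.0]
ft_force: [0.1, -0.1, -1.5]
width: 0.012
grip_force: 20.0
time: 26.38
ee_pos: [0.4824, -0.0113, 0.1392]
eef_rot: [0.711, 0.703, 0.0, 0.0]
ft_force: [0.6, -0.9, -0.3]
width: 0.0122
grip_force: 20.0
time: 27.22
ee_pos: [0.5034, 0.1764, 0.0853]
eef_rot: [0.711, 0.703, 0.0, 0.0]
ft_force: [0.5, -0.5, -0.8]
width: 0.0123
grip_force: 20.0
time: 27.47
ee_pos: [0.5039, 0.1754, 0.087]
eef_rot: [0.712, 0.702, 0.0, 0.0]
ft_force: [0.0, 0.2, -0.8]
width: 0.0124
grip_force: 20.0
[0.50428372 0.17587523 0.08751385] -0.7715389502009364 0.01205487079717231
red 19 [[508.0, 176.0, 91.0], [506.0, 160.0, 91.0], [500.0, 142.0, 91.0]] [504.  160.2  90.5]
blue 3 [[496.0, 205.0, 91.0], [498.0, 203.0, 91.0], [495.0, 200.0, 91.0]] [496.4 202.7  90.5]
```

View pics/a8.png

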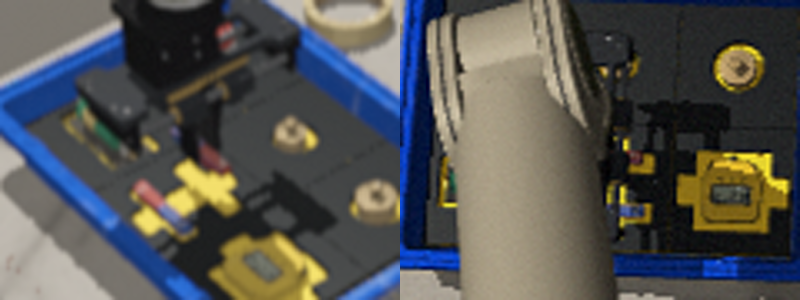

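The magnet is held with red towards −y (side crop 212,155), opposite to the packed one, and lined up with the free slot. I lower it.

```bash
python3 -m crank '{"steps":[[[0,0,-0.4],[0,0,0]],[[0,0,-0.5],[0,0,0]],[[0,0,-0.4],[0,0,0]],[[0,0,-0.3],[0,0,0]],[[0,0,-0.19],[0,0,0]],[[0,0,0],[0,0,0]],[[0,0,0],[0,0,0]],[[0,0,0],[0,0,0]]]}'
python3 - <<'E'
from h import *
s=monitor.read_state();P=s['ee_pos'];print(P)
c=cams.camera("side");c0=ld("side")
u,v=[int(x) for x in proj(c,P)]
a=cv2.resize(c["pixels"][v-30:v+30,u-40:u+40],(400,300),interpolation=cv2.INTER_CUBIC);b=cv2.resize(c0["pixels"][v-30:v+30,u-40:u+40],(400,300),interpolation=cv2.INTER_CUBIC)
cv2.imwrite("pics/a9.png",np.hstack([a,b]))
E
```

```text
time: 28.23
ee_pos: [0.5037, 0.176, 0.0415]
eef_rot: [0.712, 0.703, 0.0, 0.0]
ft_force: [0.1, -0.2, -0.3]
width: 0.0121
grip_force: 20.0
[0.50366078 0.17598725 0.04152447]
```

View pics/a9.png

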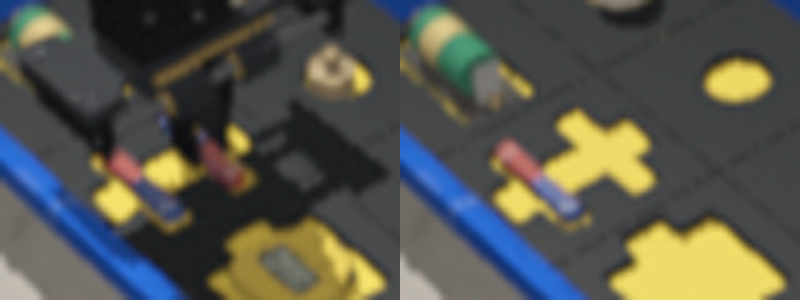

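The magnet's red end sits in the free slot with yellow beyond it (crop 235,178), so I release it, retreat and check.

```bash
python3 -m crank '{"steps":[[[0,0,0],[0,0,0]],[[0,0,0],[0,0,0]],[[0,0,0],[0,0,0]],[[0,0,0],[0,0,0]],[[0,0,0.2],[0,0,0]],[[0,0,0.3],[0,0,0]],[[0,0,0.6],[0,0,0]],[[0,0,1],[0,0,0]],[[0,0,1],[0,0,0]],[[0,0,1],[0,0,0]]]}' 20
python3 -m crank '{"steps":[[[0,-1,0.3],[0,0,0]],[[0,-1,0.3],[0,0,0]],[[0,-1,0.3],[0,0,0]],[[0,-1,0.3],[0,0,0]],[[0,-1,0.3],[0,0,0]],[[0,-1,0.3],[0,0,0]],[[0,-1,0.3],[0,0,0]],[[0,-1,0.3],[0,0,0]],[[0,-1,0],[0,0,0]],[[0,-1,0],[0,0,0]]]}'
python3 -m crank '{"steps":[[[0,-1,0],[0,0,0]],[[0,-1,0],[0,0,0]],[[0,-1,0],[0,0,0]],[[0,-1,0],[0,0,0]],[[0,-1,0],[0,0,0]],[[0,-1,0],[0,0,0]],[[0,-1,0],[0,0,0]],[[0,-1,0],[0,0,0]],[[0,0,0],[0,0,0]],[[0,0,0],[0,0,0]]]}'
python3 - <<'E'
from h import *
c=cams.camera("side");np.savez("side6.npz",**c);d=cams.camera("top");np.savez("top6.npz",**d)
u,v=[int(x) for x in proj(c,[.535,.16,.045])];a=cv2.resize(c["pixels"][v-55:v+65,u-60:u+60],(400,400),interpolation=cv2.INTER_CUBIC)
u,v=[int(x) for x in proj(d,[.535,.16,.045])];b=cv2.resize(d["pixels"][v-60:v+60,u-60:u+60],(400,400),interpolation=cv2.INTER_CUBIC)
cv2.imwrite("pics/a10.png",np.hstack([a,b]))
for i in(0,6):
  for n,f,p in(("pkred",redm,(.456,.197,.046)),("pkblue",bluem,(.454,.160,.046)),("newred",redm,(.503,.157,.046)),("newblue",bluem,(.504,.195,.046))):
    for nm in("top","side"):
        x=ld(nm,i); k=np.zeros((384,512),np.uint8); cv2.circle(k,tuple(int(t) for t in proj(x,np.array(p)).round()),8,255,-1)
        B=blobs(f(x)&k,5)
        if B: B=max(B,key=lambda t:t[1]); print(i,n,nm,B[1],(plane(x,*B[0],.047)*1000).round(1)[:2])
W=pts(d)
E
```

```text
time: 29.12
ee_pos: [0.5035, 0.1758, 0.1459]
eef_rot: [0.712, 0.702, 0.0, 0.0]
ft_force: [0.3, -0.5, 0.4]
width: 0.0196
grip_force: 0.0
time: 29.95
ee_pos: [0.5037, -0.0754, 0.2054]
eef_rot: [0.712, 0.703, 0.001, 0.0]
ft_force: [-0.6, -0.0, -0.6]
width: 0.0199
grip_force: 0.0
time: 30.78
ee_pos: [0.5029, -0.2756, 0.2047]
eef_rot: [0.713, 0.702, -0.0, 0.0]
ft_force: [1.0, 0.9, -0.2]
width: 0.0199
grip_force: 0.0
0 pkred top 34 [455.6 196.6]
0 pkred side 17 [456.2 194.6]
0 pkblue top 31 [454.1 161.1]
0 pkblue side 10 [455.  166.8]
6 pkred top 34 [455.7 195.8]
6 pkred side 11 [455.3 196.1]
6 pkblue top 30 [454.  161.5]
6 pkblue side 8 [455.3 167. ]
6 newred top 29 [500.2 159. ]
6 newblue top 30 [500.4 194.4]
```

View pics/a10.png

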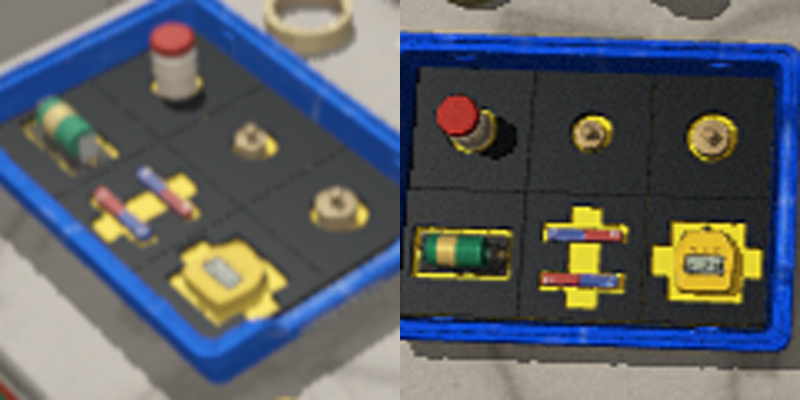

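Both views show everything seated, and the packed magnet and cell holder haven't moved. The new magnet measures about 3 mm nearer than commanded, so I'll check it lies flat by comparing depth with the packed one.

Run:
```python
from h import *
for nm in("top","side"):
    C=[cams.camera(nm) for _ in range(8)]
    d=C[0]; d["z_map"]=np.mean([c["z_map"] for c in C],0); W=pts(d)*1000
    m=((redm(d)|bluem(d))>0)&(W[...,2]<65)&(W[...,1]>120)&(W[...,1]<235)&(W[...,0]>430)&(W[...,0]<525)
    for n,s,f in(("pk",W[...,0]<478,None),("new",W[...,0]>478,None)):
        q=W[m&s]; q=q[q[:,2]>42]; A=np.c_[q-q.mean(0)]
        co=np.linalg.lstsq(np.c_[A[:,:2],np.ones(len(A))],q[:,2],rcond=None)[0]
        print(nm,n,len(q),q.mean(0).round(1),"slopes",co[:2].round(3),"x range",np.percentile(q[:,0],[5,95]).round(1),"y",np.percentile(q[:,1],[3,97]).round(1))
        v,u=(m&s).nonzero(); r=cv2.minAreaRect(plane(d,u,v,.047)[:,:2].astype(np.float32)*1000); print(np.round(r[0],1),np.round(r[1],1),round(r[2],1))
```

```text
top pk 65 [454.8 181.2  47.5] slopes [ 0.115 -0.015] x range [450.1 460.1] y [143.7 211.2]
[455.3 180.3] [10.1 73.6] 1.3
top new 57 [500.5 176.7  47.3] slopes [0.092 0.008] x range [496.5 504.7] y [144.6 209.4]
[499.5 174.5] [10.2 70.7] 1.3
side pk 22 [455.1 178.7  47.9] slopes [-0.073  0.019] x range [451.8 458.7] y [142.5 201.2]
[455.4 172. ] [62.9  9.6] 86.6
side new 4 [500.5 174.3  46.3] slopes [0.558 0.053] x range [497.5 504.3] y [142.3 199.5]
[501.7 168.1] [ 6.7 58.8] 5.1
```

The new magnet is at the same height as the packed one (47.3 vs 47.5 mm) with the same slopes, so it lies flat. I'm handing the job in.

```bash
python3 -c "
from bench import ticket; print(ticket.close_job())"
```

```text
the job is handed in; nothing more can be done
None
```

I packed both masses, the stop clock and the loose magnet flat in their cut-outs, with the magnet opposite to the packed one, and handed the job in at about 32 s; the hand-in returned no verdict.

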